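Fetch the spare battery pack from behind the spray can and put it on charge

TASK

The spare tall battery pack is stowed in the bench rack with the spray can standing in front of it. Stand the can upright on the worktop off to one side of the rack, draw the pack out of its bay by its pull until it is clear of the rack and let go of it there; then take it across its sides and lay it down in the charger cradle, pull towards the open end, so that it sits flat on its seat and presses the contacts in. Leave the slim pack in its bay, leave the other things on the worktop and rack where they are, and neither knock the can over nor drop the pack.

Things in the scene. Friction and masses are not known exactly. Their poses are not given: they have to be found in the camera images.
- can_mid (a point): Tall spray can with a yellow cap, upright, 58 mm diameter (cap 54 mm), 217 mm high, about 0.25 kg; this point is its centre, 108 mm above its underside; z runs up its axis. It starts standing in front of the tall pack's pull, 15 to 27 mm from the bar. The worktop is free left of the rack and nearer the robot (x 0.40 to 0.50 m, y 0.18 to 0.28 m).
- rack: Low aluminium rack, fixed, two roofed bays side by side open at the front: 140 mm deep, 172 wide, roof top 64 mm above the worktop. Origin on the worktop under its middle partition; x points into the bays, y left. Front edge at x = -65 mm. Bays centred at y = +42 and -42 mm, 81 mm wide; the packs stand in them on the bare worktop; which pack is in which bay varies.
- pack_mid (a point): Tall grey battery pack, the one to fetch: body 120 mm long (x), 60 wide (y), 44 high (z), 0.4 to 0.85 kg; this point is the body's centre, 22 mm above its underside. x points from the pull end to the far end. It stands about flush with the rack's front, only its pull sticking out, and slides on the worktop with a few newtons of friction. Held by the pull alone it hangs down.
- pack_pull (a point): Middle of the tall pack's steel D-shaped pull: a level round bar 8 mm thick and 62 mm wide overall along the pack's y, 100 mm from the body's centre towards -x, so 40 mm in front of the end face (36 mm clear between), 27 mm above the pack's underside.
- slim_mid (a point): Slim battery pack, the same length, width and pull but only 26 mm high; in the other bay, to be left there. This point is its body's centre, 13 mm up.
- charger: Battery charger, fixed: black base, white head at its far end, an open cradle before it. Origin on the worktop under the seat's centre; x points to the head, y left. The level seat is 14 mm above the worktop. The head's face is at x = 65 mm, 52 mm high: no room for the pull there. The front lip at x = -65 mm is 3 mm above the seat; the pull passes over it. The pack has 4 mm play all round.
- seat_mid (a point): Centre of the charger's seat, on its surface, axes as the charger's. Side rails at y = +/-34.5 mm stand only at the four corners (x from 40 to 66 mm either way), 7 mm above the seat, with flared tops to 14 mm. Between them the sides are open for fingers; there nothing stands higher than the seat.
- contact (a joint): Sprung contact carriage in the charger's seat, 35 mm from the seat's centre towards the head: 0 m raised (4 mm proud of the seat), 0.004 m pressed flush. About 1.3 N holds it down; a pack lying in the cradle presses it in by its own weight.
- spanner_mid (a point): Steel spanner lying on the worktop, 147 x 27 x 8 mm; centre. Leave it.
- meter_mid (a point): Handheld meter lying on the worktop, 129 x 64 x 23 mm; centre. Leave it.
- tape_mid (a point): Roll of tape lying at the rear of the rack's roof, 55 mm across, 19 mm high; centre. Leave it.
Things that resemble listed ones, but are neither listed nor needed, are in the scene too. What is shaped like the part that bears can_mid but blue or purple is not meant.

How it is judged (in metres and radians):
On the way, in this order (a step that is already met when the one before it is completed fails the run):
1. the can stands released and upright on the worktop, to one side of the rack ((y of can_mid in the frame of rack above 0.1 m or y of can_mid in the frame of rack below -0.1 m) and height (world z) of can_mid below 0.114 m and angle between can_mid's own z axis and vertical below 0.08 rad and linear speed of can below 0.02 m/s and contact force between can and the fingers below 0.05 N), for 0.2 s.
2. the tall pack has been drawn out of its bay and let go, flat on the worktop in front of the rack (x of pack_mid in the frame of rack below -0.11 m and height (world z) of pack_mid below 0.027 m and angle between pack_mid's own z axis and vertical below 0.07 rad and contact force between pack and the fingers below 0.05 N), for 0.2 s.
At the end, for the whole second after the job is handed in: Tall pack flat (4 deg) in the cradle, within 10 mm of its centre, under 5 mm above the seat, pull away from the head, contacts in over 2.5 mm, at rest; can upright, still, on the worktop, axis 100 mm or more left or right of the rack's middle line; slim pack within 30 mm of its start (x of pack_mid in the frame of charger between -0.01 and 0.01 m and y of pack_mid in the frame of charger between -0.01 and 0.01 m and z of pack_mid in the frame of charger below 0.041 m and x of pack_pull in the frame of charger below -0.06 m and angle between pack_mid's own z axis and vertical below 0.07 rad and value of joint contact above 0.0025 m and linear speed of each of pack, can below 0.02 m/s and (y of can_mid in the frame of rack above 0.1 m or y of can_mid in the frame of rack below -0.1 m) and height (world z) of can_mid below 0.114 m and angle between can_mid's own z axis and vertical below 0.08 rad and distance of slim_mid from where it was at the start of the episode below 0.03 m); the robot touches nothing.
It fails at once if the can is knocked or tipped over (more than 35 degrees) (angle between can_mid's own z axis and vertical above 0.6 rad).
It fails at once if the tall pack is dropped: out of the fingers while its centre is more than 60 mm above the worktop (24 mm above where it ends up on the charger) (height (world z) of pack_mid above 0.06 m and contact force between pack and the fingers below 0.01 N).
It fails at once if a bystander (slim pack, spanner, meter or tape) is moved by more than 30 mm (distance of any of slim_mid, spanner_mid, meter_mid, tape_mid from where it was at the start of the episode above 0.03 m).
It also fails if it takes over 67 s, if anything falls off the work surface, if the arm or the gripper's body presses on something with over 40 N, if the wrist force passes 120 N, or if a joint passes its speed limit or range.

ROBOT

A 7-joint arm with a two-finger parallel gripper is mounted at the origin on a cart in front of the work surface, level with it; the furniture and walls round the work are solid. World frame = base frame: x ahead of the robot, y to its left, z up, the work surface at z = 0. Lengths are in mm, angles in rad, forces in N, time in s.
With the tool pointing down it reaches from about 425 to 875 mm from the base axis. Payload 8.4 kg.
Tool frame: the origin (TCP) lies at the very end of the fingers, on their centre line; the grasp point (between the pads) lies 19 mm behind it; z points along the fingers, y is the line along which they close (so a half turn about z gives the same grasp; the last joint's range is limited). The gripper opens to 87 mm and grips with 3 to 60 N. Pads are 19 mm wide; open, the fingers measure 117 mm over their backs; the gripper's body (75 mm by 190 mm) begins 51 mm behind the grasp point.
Start: joints at [1.094, 0.333, 0.04, 1.465, -0.013, 1.343, -0.059], TCP at [239.746, -604.14, 222.546] pointing down, gripper open.
Joint ranges: [-2.58, 2.58], [-0.38, 2.09], [-1.3, 1.39], [0.25, 2.4], [-1.5, 4.64], [0.08, 2.09], [-2.65, 2.65]. Speed limits (rad/s): [2.22, 2.22, 2.79, 2.79, 3.14, 3.14, 3.14].

INTERFACE

Orientations are given as a unit quaternion [w, x, y, z].
In Python, from station import telemetry, grab_frame, camera_info, manip gives the robot as it stands. The module is installed in compiled form; this text tells all that it offers.
- The arm moves only by the shell command python3 -m inch 'ROWS' [OPENING]. ROWS is JSON, a list of rows, each a list of 4 numbers: the shift along the tool's x, y, z in mm, then the turn about the tool's z in degrees. In form: [[dx, dy, dz, turn], ...]. A call has 1 to 20 rows; each row shifts and turns the commanded pose from where the row before left it, along the tool's axes as they then stand; what a row does not reach is not made up. A row lasts 1/12 s, in which the tool goes at most 41.7 mm and 7.16 degrees, less where a joint would pass 70% of its speed; a pose out of reach is approached as far as the arm can. A call with a gripper value outside its range is refused whole. OPENING is the finger opening in mm, from 0 to 87, set as the call begins (- or left out, the last holds). The fingers move at their own pace and stop on an object; the grip force is fixed at half the most. Time passes only in rows, so rows that do not move let the fingers close. It gives the time, the measured TCP pose, the force, the opening and the grip force at its end, in the units of the state.
- telemetry.read_state(): the state, without advancing time (a new reading comes with each control period).
- grab_frame(name): name is "side" or "top" or "wrist"; returns the picture (420x560x3 uint8, blue, green, red); there is no depth.
- camera_info(name): a dict with "fx", "fy", "cx", "cy" (pixels), "position" and "rotation" of the camera in the world. Camera axes: x right, y up, looking along -z (the intrinsics and any distortion apply to the point x, -y, -z); pixel columns grow to the right and rows downward; lengths in mm; the calibration is good to about 2 mm. A picture is of the moment at which its call begins: read the wrist's pose just before it. camera_info takes no time and is no camera call; for the wrist camera it gives the pose at the moment of the call.
- manip.hand_in(): hands the job in; it is judged then, once.
The state is a dict: "time_s": time; "joints": joint angles; "joint_vel": joint speeds; "joint_efforts": joint torques, N m; "eef_pos": TCP position; "tcp_rot": TCP orientation; "wrist_force": force on the tool from outside, world axes, zero at the start; "wrist_torque": the same for the moment, N m; "opening": finger opening in mm; "finger_force": force on a finger pad.
Only numpy, scipy, OpenCV 4.12 (cv2) and the standard library are available. Lean on these libraries where they do the work, as an engineer would, in place of code of your own. Each camera call takes 0.05 s, during which the arm holds its last target. There are 200 camera calls.

## Working session

There is one attempt and no reset: what is moved stays moved. The work goes in short steps, Python scripts to look and compute and a shell command to move; the robot and the scene stay as the last step left them, time stands still between calls to the robot, and variables do not carry over. Pictures are saved under pics/ and viewed, at most 10 in all, crops included, and the job is handed in when it is done.

```bash
mkdir -p pics; cat > h.py <<'E'
import numpy as np, cv2
from station import telemetry, grab_frame, camera_info, manip
def ray(name,px,ci=None):
    c=ci or camera_info(name); R=np.array(c["rotation"]).reshape(3,3); p=np.array(c["position"])
    d=np.array([(px[0]-c["cx"])/c["fx"],-(px[1]-c["cy"])/c["fy"],-1.0]); return p,R@d/np.linalg.norm(d)
def onz(name,px,z,ci=None):
    p,d=ray(name,px,ci); return p+d*(z-p[2])/d[2]
def cross(r1,r2):
    (p,d),(q,e)=r1,r2; A=np.array([d,-e]).T; t=np.linalg.lstsq(A,q-p,rcond=None)[0]
    a,b=p+t[0]*d,q+t[1]*e; return (a+b)/2,np.linalg.norm(a-b)
E
python3 - <<'E'
from h import *
print(telemetry.read_state())
for n in("side","top","wrist"):
    print(n,camera_info(n)); cv2.imwrite(f"pics/{n}0.png",grab_frame(n))
E
```

```text
{'time_s': 0.0, 'joints': array([ 1.0937973 ,  0.33387991,  0.03986009,  1.46627698, -0.0133898 ,
        1.34330038, -0.05850316]), 'joint_vel': array([ 0.00088629, -0.00128559,  0.00081389,  0.00115603, -0.0001613 ,
        0.00021981, -0.00062958]), 'joint_efforts': array([-1.31076758e-04, -6.56379104e+01,  1.33502964e+00, -4.03801489e+01,
       -5.96776558e-02,  4.48861322e-02,  1.54387972e-04]), 'eef_pos': array([ 239.57151324, -603.73102797,  221.67633294]), 'tcp_rot': array([-7.72651444e-04,  9.82211650e-01,  1.87775490e-01, -2.05245392e-04]), 'wrist_force': array([-0.07690353,  0.42302797,  0.76148384]), 'wrist_torque': array([-0.03023648,  0.00369536,  0.00816609]), 'finger_force': 0.0, 'opening': 86.5534364410493}
side {'fx': 543.0985959126639, 'fy': 543.0985959126639, 'cx': 281.04983120307094, 'cy': 205.64419900073548, 'position': array([  219.58774619, -1004.59981891,   759.05942792]), 'rotation': array([ 0.85800583,  0.49052286, -0.06724389, -0.13671715])}
top {'fx': 407.9695774889816, 'fy': 407.9695774889816, 'cx': 274.8174407889979, 'cy': 205.37207924908805, 'position': array([ 371.96666289,   53.53580673, 1241.78170712]), 'rotation': array([ 0.71240697,  0.04812363, -0.06718978, -0.69688303])}
wrist {'fx': 377.7981958363637, 'fy': 377.7981958363637, 'cx': 280.9396632751662, 'cy': 212.250453284229, 'position': array([ 301.34920204, -579.52198863,  383.81572761]), 'rotation': array([ 0.8210453 , -0.10302936,  0.07031775, -0.5570682 ])}
```

```bash
sed -i 's/R=np.array(c\["rotation"\]).reshape(3,3)/R=Rot.from_quat(c["rotation"],scalar_first=True).as_matrix()/; 1a from scipy.spatial.transform import Rotation as Rot' h.py; python3 -c "
from h import *
print(onz('top',(280,210),0),camera_info('top').keys())"
```

```text
[562.87699827   5.70527337   0.        ] dict_keys(['fx', 'fy', 'cx', 'cy', 'position', 'rotation'])
```

View pics/top0.png

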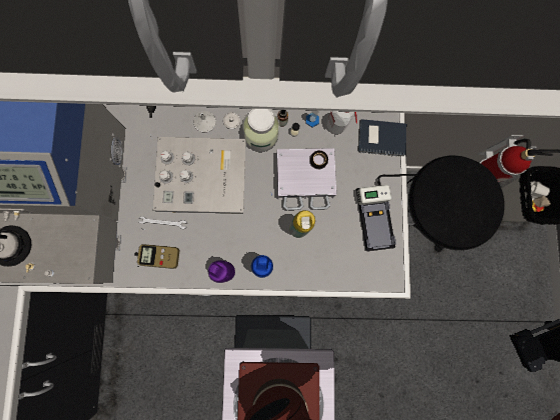

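View pics/side0.png

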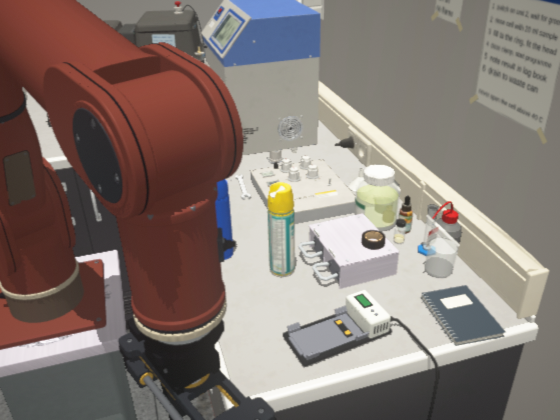

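The top view shows the rack at (306,172), the pulls at about (292,203) and (318,203), the yellow-capped can at (304,222) and the charger at (377,218). The blue and purple cans are at (262,266) and (221,271). In the side view the can's cap is at (281,196) and its base near (282,268); the pulls are at (310,255) and (322,272).

```bash
python3 - <<'E'
from h import *
cs={}
for n in("top","side"):
    im=cv2.imread(f"pics/{n}0.png"); hsv=cv2.cvtColor(im,cv2.COLOR_BGR2HSV)
    m=cv2.inRange(hsv,(22,150,120),(34,255,255)); k,l,s,c=cv2.connectedComponentsWithStats(m)
    for i in range(1,k):
        if s[i,4]>40: print(n,s[i],c[i])
f=lambda n,p,z:np.round(onz(n,p,z)).tolist()
print("can base side",f("side",(282,272),0)," cap top",f("top",(304,221),217))
for p in [(277,149),(336,149),(337,195),(276,195)]: print("roof",p,f("top",p,64))
for p in [(310,243),(310,255),(322,265),(325,280)]: print("side pull",p,f("side",p,27),f("side",p,13))
for p in [(283,209),(299,209),(311,209),(328,209)]: print("top pull",p,f("top",p,27),f("top",p,13))
for p in [(358,187),(388,185),(395,248),(366,250)]: print("charger",p,f("top",p,14))
for p in [(221,271),(262,266)]: print("cans",f("top",p,217))
for n,c in(("top",(265,135,345,245)),("side",(260,170,400,350))):
    im=cv2.imread(f"pics/{n}0.png")[c[1]:c[3],c[0]:c[2]]; cv2.imwrite(f"pics/{n}crop.png",cv2.resize(im,None,fx=4,fy=4,interpolation=cv2.INTER_CUBIC)[:600])
a=cv2.imread("pics/topcrop.png");b=cv2.imread("pics/sidecrop.png")[:, :470]
b=b[:440]; cv2.imwrite("pics/crops.png",np.hstack([a[:440],b]))
E
```

```text
top [297 211  18  15 127] [304.77165354 216.96850394]
side [268 183  25  30 554] [280.42599278 199.5       ]
can base side [504.0, -61.0, 0.0]  cap top [503.0, -47.0, 217.0]
roof (277, 149) [738.0, 20.0, 64.0]
roof (336, 149) [743.0, -157.0, 64.0]
roof (337, 195) [602.0, -159.0, 64.0]
roof (276, 195) [597.0, 21.0, 64.0]
side pull (310, 243) [591.0, -10.0, 27.0] [598.0, 9.0, 13.0]
side pull (310, 255) [574.0, -55.0, 27.0] [581.0, -37.0, 13.0]
side pull (322, 265) [586.0, -100.0, 27.0] [593.0, -82.0, 13.0]
side pull (325, 280) [573.0, -151.0, 27.0] [580.0, -135.0, 13.0]
top pull (283, 209) [562.0, -2.0, 27.0] [564.0, -3.0, 13.0]
top pull (299, 209) [563.0, -51.0, 27.0] [565.0, -52.0, 13.0]
top pull (311, 209) [564.0, -87.0, 27.0] [566.0, -89.0, 13.0]
top pull (328, 209) [565.0, -139.0, 27.0] [568.0, -141.0, 13.0]
charger (358, 187) [638.0, -234.0, 14.0]
charger (388, 185) [647.0, -328.0, 14.0]
charger (395, 248) [453.0, -344.0, 14.0]
charger (366, 250) [445.0, -255.0, 14.0]
cans [374.0, 157.0, 217.0]
cans [388.0, 56.0, 217.0]
```

```bash
python3 - <<'E'
import cv2,numpy as np
a=cv2.imread("pics/top0.png")[190:245,270:340]; b=cv2.imread("pics/side0.png")[230:290,260:340]
a=cv2.resize(a,(390,306),interpolation=3);b=cv2.resize(b,(408,306),interpolation=3)
cv2.imwrite("pics/crops.png",np.hstack([a,b]))
E
```

```text
(no output)
```

View pics/crops.png

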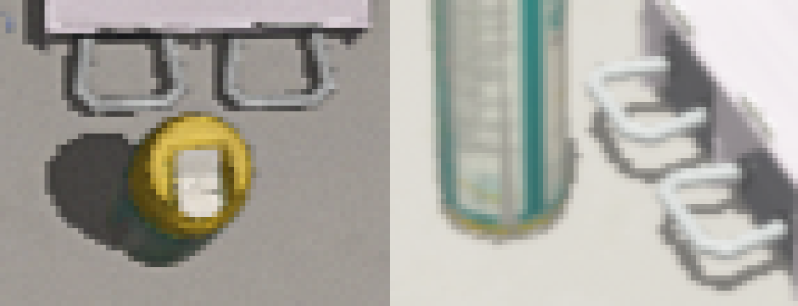

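The left pull is the one nearest the can, so the tall pack is probably in the left bay. I'll check this with the wrist camera once the can is gone. Next I approach the can.

```bash
python3 -m inch '[[0,0,-20,5.4],[0,0,-20,5.4],[0,0,-20,5.4],[0,0,-20,5.4],[15,-36,0,0],[15,-36,0,0],[15,-36,0,0],[15,-36,0,0],[15,-36,0,0],[15,-36,0,0],[15,-36,0,0],[15,-36,0,0],[15,-36,0,0],[15,-36,0,0],[15,-36,0,0],[15,-36,0,0],[15,-36,0,0],[15,-36,0,0],[0,0,0,0],[0,0,0,0]]'; python3 - <<'E'
from h import *
s=telemetry.read_state(); print(s["eef_pos"],s["tcp_rot"],s["time_s"]); c=camera_info("wrist"); print(c)
cv2.imwrite("pics/w1.png",grab_frame("wrist")); np.save("w1.npy",c,allow_pickle=True)
E
```

```text
time_s: 1.82
eef_pos: [449.8, -97.8, 302.5]
tcp_rot: [-0.0, 1.0, 0.003, -0.0]
wrist_force: [-1.1, -1.0, 0.7]
opening: 86.9
finger_force: 0.0
[449.78180733 -97.83326589 302.50004622] [-1.08963753e-05  9.99996125e-01  2.78272791e-03 -8.11040761e-05] 1.8167
{'fx': 377.7981958363637, 'fy': 377.7981958363637, 'cx': 280.9396632751662, 'cy': 212.250453284229, 'position': array([516.21879062, -97.85854211, 464.53749146]), 'rotation': array([ 0.70372137, -0.08862249,  0.08765072, -0.69945667])}
```

View pics/w1.png

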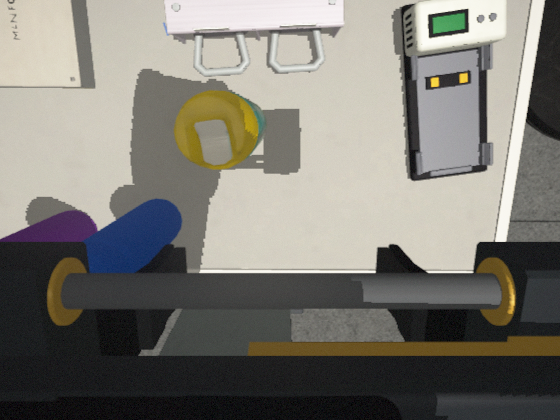

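The wrist view shows the can cap at (217,130), the pull bars at (222,70) and (296,68), and the charger seat with its contacts at (447,80).

```bash
python3 - <<'E'
from h import *
c=np.load("w1.npy",allow_pickle=True).item()
im=cv2.imread("pics/w1.png"); hsv=cv2.cvtColor(im,cv2.COLOR_BGR2HSV)
m=cv2.inRange(hsv,(20,130,60),(34,255,255)); m[200:]=0; m[:,300:]=0
k=max(cv2.findContours(m,0,2)[0],key=cv2.contourArea); print(cv2.minEnclosingCircle(k))
u=cv2.minEnclosingCircle(k)[0]
print("cap w on 217",onz("w",u,217,c), "x top",cross(ray("w",u,c),ray("top",(304.5,221.4))))
f=lambda p,z:np.round(onz("w",p,z,c),0).tolist()
for n,p,q in(("L",(222,70),(292.6,208)),("R",(297,69),(319.5,208))): print(n,f(p,27),f(p,13),"x",cross(ray("w",p,c),ray("top",q)))
for p in [(165,33),(343,23)]: print("roof front",f(p,64))
for n,p in(("FL",(412,178)),("FR",(487,166)),("cL",(434,81)),("cR",(463,79)),("headL",(407,54)),("headR",(489,45)),("headbot",(488,72))): print(n,f(p,14),f(p,28))
E
```

```text
((215.72000122070312, 129.56500244140625), 41.79887390136719)
cap w on 217 [507.4259325  -56.29826222 217.        ] x top (array([505.9874413 , -51.41929778, 186.61648552]), np.float64(0.8434795151481943))
L [564.0, -34.0, 27.0] [566.0, -32.0, 13.0] x (array([566.15917266, -32.03507997,  18.24224446]), np.float64(2.001650835231183))
R [566.0, -115.0, 27.0] [567.0, -116.0, 13.0] x (array([ 568.64749307, -115.24121548,   13.05878215]), np.float64(2.9179457111857596))
roof front [594.0, 16.0, 64.0]
roof front [604.0, -158.0, 64.0]
FL [445.0, -256.0, 14.0] [447.0, -251.0, 28.0]
FR [460.0, -344.0, 14.0] [461.0, -337.0, 28.0]
cL [555.0, -271.0, 14.0] [554.0, -266.0, 28.0]
cR [558.0, -304.0, 14.0] [556.0, -297.0, 28.0]
headL [584.0, -238.0, 14.0] [582.0, -234.0, 28.0]
headR [594.0, -328.0, 14.0] [591.0, -321.0, 28.0]
headbot [565.0, -331.0, 14.0] [564.0, -323.0, 28.0]
```

```bash
python3 -m inch '[[29,-22,0,0],[28,-22,0,0],[0,0,20,0],[0,0,20,0],[0,0,0,0],[0,0,20,0],[0,0,20,0],[0,0,20,0],[0,0,20,0],[0,0,15,0],[0,0,0,0]]' && python3 -m inch '[[0,0,0,0],[0,0,0,0],[0,0,0,0],[0,0,0,0],[0,0,0,0],[0,0,0,0],[0,0,0,0],[0,0,0,0]]' 40
```

```text
time_s: 2.78
eef_pos: [504.4, -57.7, 165.4]
tcp_rot: [-0.0, 1.0, -0.001, -0.002]
wrist_force: [-0.6, -0.7, -0.5]
opening: 87.1
finger_force: 0.0
time_s: 3.45
eef_pos: [506.7, -55.8, 168.0]
tcp_rot: [-0.0, 1.0, 0.0, 0.0]
wrist_force: [-0.3, 0.1, 3.4]
opening: 53.7
finger_force: 29.9
```

```bash
python3 -m inch '[[0,0,-10,0],[0,0,-20,0],[0,-12,0,0],[0,-25,0,0],[0,-30,0,0],[0,-30,0,0],[0,-30,0,0],[0,-30,0,0],[-5,-30,0,0],[-10,-30,0,0],[-10,-30,0,0],[-10,-25,0,0],[-8,-13,0,0],[0,0,0,0],[0,0,10,0],[0,0,10,0],[0,0,4,0],[0,0,0,0],[0,0,0,0]]'
```

```text
time_s: 5.03
eef_pos: [463.1, 228.1, 172.9]
tcp_rot: [0.0, 1.0, -0.0, -0.001]
wrist_force: [-0.3, -0.6, -1.9]
opening: 53.9
finger_force: 29.8
```

```bash
python3 -m inch '[[0,0,2,0],[0,0,2,0],[0,0,1,0],[0,0,0.5,0],[0,0,0,0],[0,0,0,0],[0,0,0,0]]'; python3 -m inch '[[0,0,0,0],[0,0,0,0],[0,0,0,0],[0,0,0,0],[0,0,0,0],[0,0,0,0],[0,0,-15,0],[0,0,-20,0],[0,0,-25,0],[0,0,-25,0],[0,0,-25,0],[0,0,-25,0],[0,0,0,0]]' 87; python3 - <<'E'
from h import *
cv2.imwrite("pics/s2.png",grab_frame("side")); cv2.imwrite("pics/t2.png",grab_frame("top"))
E
```

```text
time_s: 5.62
eef_pos: [463.1, 229.1, 168.2]
tcp_rot: [-0.0, 1.0, 0.0, 0.0]
wrist_force: [0.5, 0.5, -0.8]
opening: 53.9
finger_force: 29.8
time_s: 6.7
eef_pos: [464.6, 230.2, 308.0]
tcp_rot: [-0.001, 1.0, 0.0, 0.003]
wrist_force: [0.4, 0.6, 0.1]
opening: 86.9
finger_force: 0.0
```

View pics/s2.png

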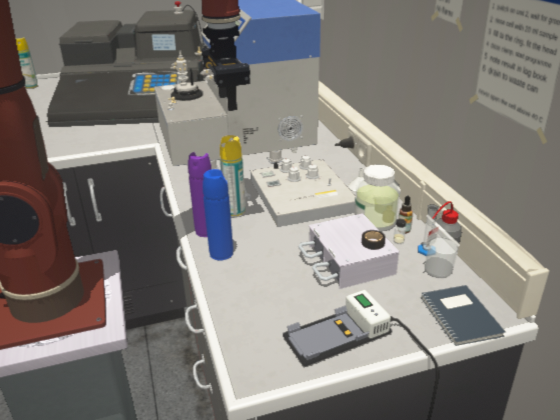

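The side view shows the yellow-capped can standing upright and released at (232,175), with the rack front free.

```bash
python3 -m inch '[[0,30,0,0],[0,35,0,0],[0,35,0,0],[0,35,0,0],[-3,35,14,0],[-4,35,14,0],[-4,25,15,0],[-4,10,15,0],[0,0,0,0],[0,0,0,0],[0,0,0,0],[0,0,0,0]]'; python3 - <<'E'
from h import *
c=camera_info("wrist"); cv2.imwrite("pics/w3.png",grab_frame("wrist")); np.save("w3.npy",c,allow_pickle=True)
E
python3 -m inch '[[0,30,0,0],[0,30,0,0],[0,30,0,0],[0,30,0,0],[0,0,0,0],[0,0,0,0],[0,0,0,0],[0,0,0,0]]'; python3 - <<'E'
from h import *
c=camera_info("wrist"); cv2.imwrite("pics/w4.png",grab_frame("wrist")); np.save("w4.npy",c,allow_pickle=True)
print(telemetry.read_state()["joints"])
a=cv2.imread("pics/w3.png")[:210,180:560];b=cv2.imread("pics/w4.png")[:210,80:460]
cv2.imwrite("pics/w34.png",cv2.resize(np.vstack([a,b]),None,fx=1.4,fy=1.4,interpolation=3))
E
```

```text
time_s: 7.8
eef_pos: [448.9, -9.5, 245.8]
tcp_rot: [-0.0, 1.0, 0.002, 0.001]
wrist_force: [-0.0, -0.1, -0.2]
opening: 86.6
finger_force: 0.0
time_s: 8.52
eef_pos: [448.9, -129.5, 245.4]
tcp_rot: [-0.0, 1.0, 0.002, 0.0]
wrist_force: [0.1, 0.4, -0.0]
opening: 87.2
finger_force: 0.0
[ 0.51984718 -0.03708286 -0.32257472  1.84048444 -0.01217494  1.33586159
 -1.36732852]
```

View pics/w34.png

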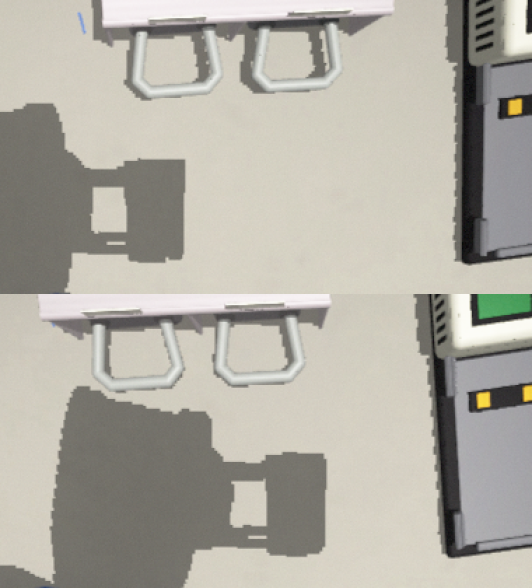

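Both pulls are clear in the two views: the left bar mid at about (306,64) in the first and (178,63) in the second, the right at (393,61) and (266,61). I compute their heights next.

```bash
python3 - <<'E'
from h import *
C={n:np.load(f"{n}.npy",allow_pickle=True).item() for n in("w3","w4")}
R={"w3":{"L":(272,340),"R":(358,428)},"w4":{"L":(144,214),"R":(232,300)}}
P={}
for n in C:
    im=cv2.imread(f"pics/{n}.png").astype(int); d=im[...,2]-im[...,0]
    if n=="w3":print("bg",im[120,420],"bar",im[62:67,306].tolist())
    for k,(a,b) in R[n].items():
        g=im[50:75,a:b].mean(2); dd=d[50:75,a:b]
        m=((dd<10)&(g>110)).astype(np.uint8)
        l,lab,s,ce=cv2.connectedComponentsWithStats(m); i=1+np.argmax(s[1:,4]); ys,xs=np.where(lab==i)
        # bar: lowest mask pixels per column, middle columns
        x0,x1=xs.min(),xs.max(); mid=(x0+x1)/2
        sel=abs(xs-mid)<12; yb=np.mean(ys[sel&(ys>ys[sel].max()-7)])
        P[n,k]=(a+mid,50+yb); print(n,k,P[n,k],x1-x0)
for k in "LR":
    print(k,cross(ray("",P["w3",k],C["w3"]),ray("",P["w4",k],C["w4"])),[np.round(onz("",P[n,k],27,C[n]),1) for n in C])
E
```

```text
bg [194 210 213] bar [[205, 210, 208], [222, 226, 224], [228, 232, 231], [213, 221, 219], [200, 205, 203]]
w3 L (np.float64(305.0), np.float64(65.59285714285714)) 66
w3 R (np.float64(391.0), np.float64(61.61267605633803)) 64
w4 L (np.float64(178.5), np.float64(64.72727272727272)) 65
w4 R (np.float64(265.0), np.float64(61.328125)) 64
L (array([561.96408334, -32.55137445,  25.93398468]), np.float64(0.03544899210994518)) [array([561.8, -32.5,  27. ]), array([561.9, -32.8,  27. ])]
R (array([ 565.79764843, -114.47281368,   24.07865035]), np.float64(0.47432891334475125)) [array([ 565.6, -113.7,   27. ]), array([ 565.2, -114.6,   27. ])]
```

The left bar is at (562,−33,26) mm, which fits the expected 27 mm height. I turn the fingers across the bar, narrow them to 30 mm and hover over it.

```bash
python3 -m inch '[[0,0,0,-7.1],[0,0,0,-7.1],[0,0,0,-7.1],[0,0,0,-7.1],[0,0,0,-7.1],[0,0,0,-7.1],[0,0,0,-7.1],[0,0,0,-7.1],[0,0,0,-7.1],[0,0,0,-7.1],[0,0,0,-7.1],[0,0,0,-7.1],[0,0,0,-7.5]]' 30; python3 -m inch '[[23,29,0,0],[23,29,0,0],[23,29,0,0],[22,29,0,0],[0,2,30,0],[0,0,35,0],[0,0,35,0],[0,0,30,0],[0,0,20,0],[0,0,0,0],[0,0,0,0],[0,0,0,0]]'; python3 - <<'E'
from h import *
s=telemetry.read_state(); print(Rot.from_quat(s["tcp_rot"],scalar_first=True).as_matrix().round(3), s["joints"])
c=camera_info("wrist"); print(c["position"])
im=grab_frame("wrist"); cv2.imwrite("pics/w5.png",im)
E
```

```text
time_s: 9.65
eef_pos: [448.6, -129.9, 245.3]
tcp_rot: [0.0, 0.689, 0.725, 0.0]
wrist_force: [-0.2, 0.7, 0.5]
opening: 30.3
finger_force: 0.0
time_s: 10.65
eef_pos: [563.5, -34.4, 96.8]
tcp_rot: [0.001, 0.692, 0.722, 0.001]
wrist_force: [0.7, 0.1, 0.4]
opening: 30.3
finger_force: 0.0
[[-0.043  0.999  0.002]
 [ 0.999  0.043  0.   ]
 [ 0.     0.002 -1.   ]] [ 0.32274594  0.29001899 -0.39587162  1.80936582  0.12638924  1.06481945
 -0.07655268]
[559.35457175  32.45032577 258.87598761]
```

View pics/w5.png

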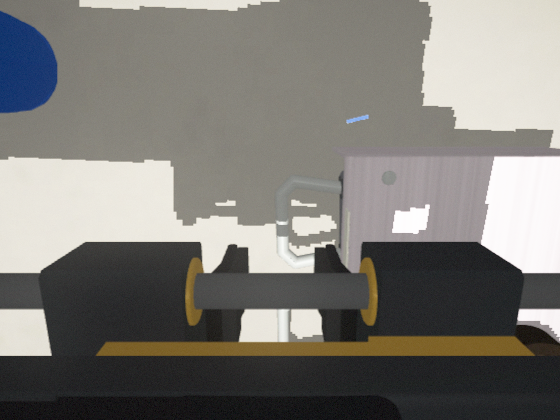

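The bar of the left pull is at column 283 between rows 185 and 258, and the fingertips straddle it at columns 243 and 318. I check the bar's mid position along y.

```bash
python3 - <<'E'
from h import *
for p in [(283,185),(283,222),(283,256),(283,320)]: print(p,onz("wrist",p,27).round(1))
E
```

```text
(283, 185) [563.4  -9.6  27. ]
(283, 222) [564.5 -33.6  27. ]
(283, 256) [565.5 -56.6  27. ]
(283, 320) [ 567.6 -103.2   27. ]
```

```bash
python3 -m inch '[[0,0,15,0],[0,0,20,0],[0,0,20,0],[0,0,18,0],[0,0,10,0],[0,0,4,0],[0,0,0,0],[0,0,0,0]]'; python3 -m inch '[[0,0,0,0],[0,0,0,0],[0,0,0,0],[0,0,0,0],[0,0,0,0],[0,0,0,0]]' 0
```

```text
time_s: 11.37
eef_pos: [563.4, -35.0, 9.3]
tcp_rot: [0.001, 0.692, 0.722, 0.001]
wrist_force: [0.4, -0.5, 0.2]
opening: 30.1
finger_force: 0.0
time_s: 11.87
eef_pos: [563.3, -35.0, 8.6]
tcp_rot: [0.001, 0.692, 0.722, 0.001]
wrist_force: [3.3, 1.1, 1.1]
opening: 7.1
finger_force: 30.0
```

```bash
python3 -m inch '[[0,-4,0,0],[0,-8,0,0],[0,-8,0,0],[0,-8,0,0],[0,-8,0,0],[0,-8,0,0],[0,-8,0,0],[0,-8,0,0],[0,0,0,0]]'
```

```text
time_s: 12.62
eef_pos: [502.0, -37.6, 8.5]
tcp_rot: [0.0, 0.692, 0.722, 0.0]
wrist_force: [-2.5, 0.3, 6.8]
opening: 6.7
finger_force: 30.0
```

```bash
python3 -m inch '[[0,-8,0,0],[-1,-8,0,0],[-1,-8,0,0],[-1,-8,0,0],[-1,-8,0,0],[-1,-8,0,0],[-1,-8,0,0],[0,-8,0,0],[0,-3,0,0],[0,0,0,0],[0,0,0,0]]'; python3 -m inch '[[0,0,0,0],[0,0,0,0],[0,0,0,0],[0,0,0,0]]' 32;  python3 - <<'E'
from h import *
for n in("top","side"): cv2.imwrite(f"pics/{n}6.png",grab_frame(n))
E
```

```text
time_s: 13.53
eef_pos: [435.9, -46.5, 8.5]
tcp_rot: [0.0, 0.692, 0.722, -0.0]
wrist_force: [-0.9, 0.2, 9.2]
opening: 7.0
finger_force: 30.0
time_s: 13.87
eef_pos: [435.2, -46.4, 7.6]
tcp_rot: [-0.001, 0.692, 0.722, -0.0]
wrist_force: [0.4, 0.4, -0.3]
opening: 25.7
finger_force: 0.0
```

View pics/side6.png

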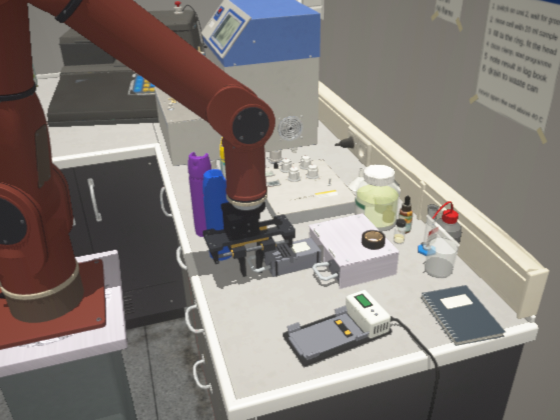

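The side view shows the pack out of the bay, between the gripper at (245,240) and the rack at (352,245). I rise and turn back.

```bash
python3 -m inch '[[0,0,0,0],[0,0,-10,0],[0,0,-20,0],[0,0,-35,0],[0,0,-38,0],[0,0,-38,0],[0,0,-38,0],[0,0,-20,0],[5,5,0,0],[0,0,0,0]]'; python3 -m inch '[[0,0,0,7.1],[0,0,0,7.1],[0,0,0,7.1],[0,0,0,7.1],[0,0,0,7.1],[0,0,0,7.1],[0,0,0,7.1],[0,0,0,7.1],[0,0,0,7.1],[0,0,0,7.1],[0,0,0,7.1],[0,0,0,7.1],[0,0,0,4.8],[0,0,0,0],[0,0,0,0]]' 87; python3 - <<'E'
from h import *
print(telemetry.read_state()["joints"])
c=camera_info("wrist"); cv2.imwrite("pics/w7.png",grab_frame("wrist")); np.save("w7.npy",c,allow_pickle=True)
E
```

```text
time_s: 14.8
eef_pos: [441.7, -40.4, 208.8]
tcp_rot: [0.001, 0.692, 0.722, 0.001]
wrist_force: [0.7, -0.4, 0.3]
opening: 32.3
finger_force: 0.0
time_s: 16.05
eef_pos: [439.9, -41.2, 206.1]
tcp_rot: [-0.0, 1.0, 0.023, -0.001]
wrist_force: [-0.3, 0.3, 0.6]
opening: 87.4
finger_force: 0.0
[ 0.47928109 -0.06297533 -0.46121214  1.9422748  -0.02989741  1.25776941
 -1.49757626]
```

View pics/w7.png

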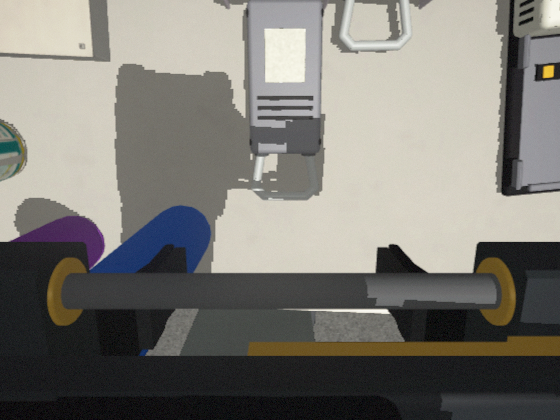

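The picture shows the pack's top from column 247 to 322, its near end at row 150, its pull bar at (285,194), and the slim pack's pull still at its bay.

```bash
python3 - <<'E'
from h import *
c=np.load("w7.npy",allow_pickle=True).item()
g=cv2.cvtColor(cv2.imread("pics/w7.png"),cv2.COLOR_BGR2GRAY).astype(int)
for r in(20,60,90,110,140): 
    d=np.abs(np.diff(g[r])); print(r,[i for i in range(235,340) if d[i]>25])
for p in [(248,30),(322,30),(250,120),(321,120),(250,150),(320,150)]: print(p,onz("",p,44,c).round(1))
print("bar",onz("",(285,194),27,c).round(1), "w at 26:",onz("",(248,120),26,c).round(1),onz("",(322,120),26,c).round(1))
t=cv2.imread("pics/top6.png")
E
```

```text
20 [241, 242, 322, 333, 334]
60 [243, 244, 264, 304, 321]
90 [244, 245, 320, 321]
110 [236, 244, 245, 270, 271, 280, 308, 309, 311, 320]
140 [248, 249, 320, 322, 323]
(248, 30) [570.2  -9.7  44. ]
(322, 30) [572.9 -67.9  44. ]
(250, 120) [501.4 -13.   44. ]
(321, 120) [504.1 -72.1  44. ]
(250, 150) [476.6 -13.6  44. ]
(320, 150) [479.4 -73.1  44. ]
bar [436.4 -45.5  27. ] w at 26: [501.   -9.8  26. ] [504.  -74.9  26. ]
```

Its width at 44 mm height comes to 59–60 mm, which matches the tall pack. I take a second view from one side for the heights of the pack and the charger.

```bash
python3 -m inch '[[8,38,0,0],[8,38,0,0],[4,38,0,0],[0,6,0,0],[0,0,0,0],[0,0,0,0],[0,0,0,0],[0,0,0,0]]'; python3 - <<'E'
from h import *
c=camera_info("wrist"); cv2.imwrite("pics/w8.png",grab_frame("wrist")); np.save("w8.npy",c,allow_pickle=True)
E
```

```text
time_s: 16.77
eef_pos: [465.7, -158.7, 207.1]
tcp_rot: [-0.0, 1.0, 0.022, 0.0]
wrist_force: [0.3, 0.5, -0.5]
opening: 86.9
finger_force: 0.0
```

View pics/w8.png

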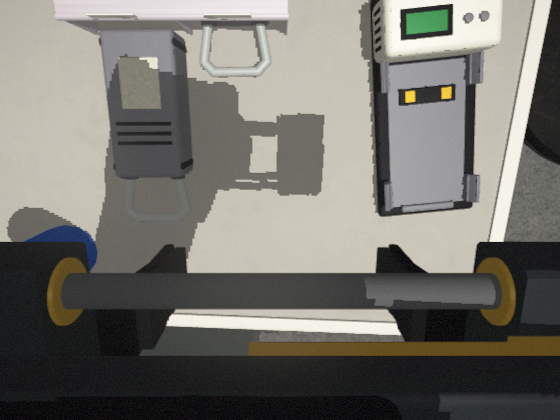

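In this view the charger contacts are at (410,97) and (446,93). The rail blocks are at (388,75), (474,67), (389,195) and (472,188), the front lip is around row 208, and the pack's near top edge is at about (153,175).

```bash
python3 - <<'E'
from h import *
C={n:np.load(f"{n}.npy",allow_pickle=True).item() for n in("w1","w7","w8")}
# contacts: gold blobs
cen={}
for n,(a,b,d,e) in {"w1":(60,100,420,480),"w8":(80,110,395,465)}.items():
    hs=cv2.cvtColor(cv2.imread(f"pics/{n}.png"),cv2.COLOR_BGR2HSV)[a:b,d:e]
    k,l,s,ce=cv2.connectedComponentsWithStats(cv2.inRange(hs,(15,140,120),(34,255,255)))
    cen[n]=sorted([(ce[i][0]+d,ce[i][1]+a) for i in range(1,k) if s[i,4]>15])
print({k:np.round(v,1).tolist() for k,v in cen.items()})
for i in(0,1): print("contact",cross(ray("",cen["w1"][i],C["w1"]),ray("",cen["w8"][i],C["w8"])),onz("",cen["w8"][i],18,C["w8"]).round(1))
f=lambda p,z:onz("",p,z,C["w8"]).round(1)
print("rails top28",[f(p,28) for p in((388,75),(474,67),(389,195),(472,188))])
print("pack near end corners",f((116,176),44),f((190,173),44))
for p,q in(((320,150),(190,173)),((250,150),(116,176))): print("x",cross(ray("",p,C["w7"]),ray("",q,C["w8"])))
im=cv2.imread("pics/w8.png")[0:225,360:500]; 
a=cv2.imread("pics/w8.png")[0:225,90:200]
cv2.imwrite("pics/ch.png",np.hstack([cv2.resize(im,None,fx=2.66,fy=2.66,interpolation=3),cv2.resize(a,None,fx=2.66,fy=2.66,interpolation=3)]))
E
```

```text
{'w1': [[434.5, 81.6], [463.0, 77.4]], 'w8': [[409.9, 96.1], [446.1, 92.4]]}
contact (array([ 554.38887586, -270.15467011,   17.76102576]), np.float64(0.23583709668208214)) [ 554.3 -270.1   18. ]
contact (array([ 559.40199459, -303.73584972,   13.08050438]), np.float64(0.23937842256671676)) [ 558.9 -301.8   18. ]
rails top28 [array([ 569.9, -245.9,   28. ]), array([ 579.7, -318.1,   28. ]), array([ 466. , -258.9,   28. ]), array([ 476. , -334.2,   28. ])]
pack near end corners [475.1 -15.7  44. ] [480.6 -79.8  44. ]
x (array([477.60182549, -75.18087273,  24.32817871]), np.float64(0.23954689516843303))
x (array([475.2354801 , -13.50979952,  39.36931192]), np.float64(2.0140559868947903))
```

View pics/ch.png

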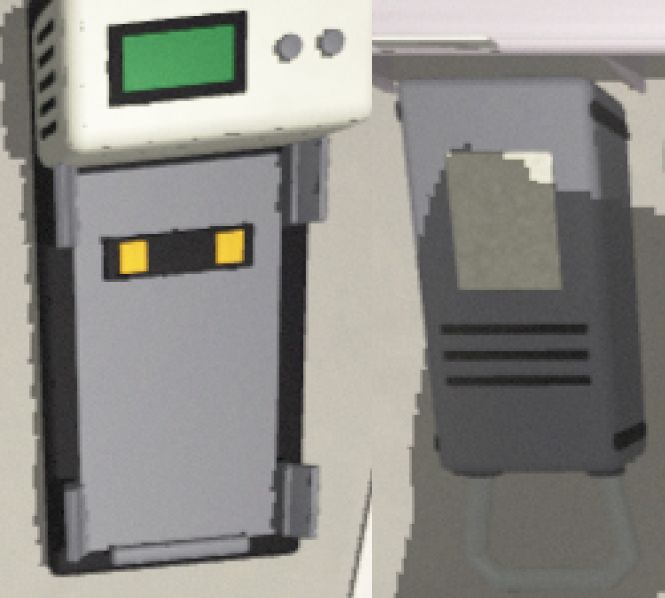

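```bash
python3 - <<'E'
from h import *
C={n:np.load(f"{n}.npy",allow_pickle=True).item() for n in("w1","w7","w8")}
f=lambda x,y,z:onz("",(x/2.66+360-.3,y/2.66-.3),z,C["w8"])[:2].round(1)
for y,l,r in((300,75,280),(440,79,275)):
    a,b=f(l,y,14),f(r,y,14); print("seat edges",a,b,(a+b)/2,np.linalg.norm(a-b))
print("lip",f(113,560,17),f(248,545,17),(f(113,552,17)+f(248,545,17))/2,"outer corners base",f(50,573,14),f(300,548,14))
a,b=f(132,257,18),f(231,246,18); print("contacts",a,b,(a+b)/2)
g=lambda x,y:onz("",((x-372)/2.66+90-.3,y/2.66-.3),44,C["w8"])[:2].round(1)
for q in((438,470),(606,472),(628,440),(582,80),(402,80)): print("pack",q,g(*q))
print("x",cross(ray("",(320,150),C["w7"]),ray("",((606-372)/2.66+90,470/2.66),C["w8"])))
E
```

```text
seat edges [ 539.4 -253.3] [ 542.6 -323.3] [ 541.  -288.3] 70.07310468360882
seat edges [ 491.9 -260.2] [ 495.  -329.4] [ 493.45 -294.8 ] 69.26940161427697
lip [ 449.6 -276.6] [ 457.3 -324.5] [ 454.9 -300.4] outer corners base [ 443.  -255.3] [ 456.4 -345. ]
contacts [ 554.1 -269.6] [ 559.1 -302.1] [ 556.6  -285.85]
pack (438, 470) [474.7 -14.4]
pack (606, 472) [476.5 -69.1]
pack (628, 440) [487.3 -76.4]
pack (582, 80) [593.9 -64.5]
pack (402, 80) [591.4 -11.1]
x (array([479.50810028, -72.08872472,  54.84304891]), np.float64(1.5708458188784682))
```

The charger's seat centre is about (521,−291), turned 8.2°. The pack's centre is about (536.5,−40.5), turned 2.8°. Now I grasp the pack across its sides.

```bash
python3 -m inch '[[19,-29,0,0],[19,-29,0,0],[19,-29,0,0],[19,-28,0,0],[0,0,0,-0.3],[0,0,25,0],[0,0,35,0],[0,0,35,0],[0,0,30,0],[0,0,10,0],[0,0,0,0],[0,0,0,0]]'; python3 -m inch '[[0,0,20,0],[0,0,20,0],[0,0,15,0],[0,0,8,0],[0,0,3,0],[0,0,0,0],[0,0,0,0]]'
```

```text
time_s: 17.82
eef_pos: [537.2, -41.7, 73.1]
tcp_rot: [-0.0, 1.0, 0.024, 0.0]
wrist_force: [0.6, 0.3, 0.4]
opening: 87.1
finger_force: 0.0
time_s: 18.4
eef_pos: [537.8, -42.2, 7.5]
tcp_rot: [0.0, 1.0, 0.024, 0.001]
wrist_force: [0.3, 0.0, -0.6]
opening: 87.4
finger_force: 0.0
```

```bash
python3 -m inch '[[0,0,2,0],[0,0,0,0],[0,0,0,0],[0,0,0,0],[0,0,0,0],[0,0,0,0],[0,0,0,0]]' 40; python3 -m inch '[[0,0,-8,0],[0,0,-15,0],[0,0,-20,0],[-8,0,-20,0],[-15,0,-15,0],[-12,0,0,0],[0,0,0,0]]'
```

```text
time_s: 18.98
eef_pos: [536.9, -41.2, 4.3]
tcp_rot: [-0.0, 1.0, 0.024, 0.0]
wrist_force: [-0.5, 4.5, 2.6]
opening: 59.5
finger_force: 30.0
time_s: 19.57
eef_pos: [499.1, -44.9, 82.2]
tcp_rot: [0.001, 1.0, 0.023, -0.001]
wrist_force: [-0.9, 0.3, -8.7]
opening: 59.9
finger_force: 30.0
```

```bash
python3 -m inch '[[0,0,0,-2.8],[0,0,0,-2.8],[0,15,0,0],[0,30,0,0],[0,35,0,0],[0,35,0,0],[0,35,0,0],[-3,35,0,0],[-5,30,0,0],[-5,20,0,0],[0,12,0,0],[0,0,0,0],[0,0,0,0],[0,0,0,0]]'; python3 - <<'E'
from h import *
s=telemetry.read_state(); q=s["tcp_rot"]; p=s["eef_pos"]; yaw=2*np.arctan2(q[2],q[1]); print(np.degrees(yaw),p)
for d in [np.array([521,-291])-p[:2]]: c,n=np.cos(yaw),np.sin(yaw); print("tool",d@[c,n],d@[n,-c])
E
```

```text
time_s: 20.73
eef_pos: [524.6, -288.4, 81.4]
tcp_rot: [-0.001, 0.997, 0.073, -0.0]
wrist_force: [-0.8, 1.1, -8.3]
opening: 59.6
finger_force: 30.0
8.390276617435683 [ 524.60499479 -288.42995028   81.43960378]
tool -3.9414200929309557 2.0165194309720778
```

I've already viewed one picture more than the 10 allowed, so I continue on numbers and force only.

```bash
python3 -m inch '[[-4,2,0,0],[0,0,10,0],[0,0,15,0],[0,0,15,0],[0,0,8,0],[0,0,0,0],[0,0,0,0],[0,0,0,0]]'; python3 - <<'E'
from h import *
s=telemetry.read_state(); q=s["tcp_rot"]; p=s["eef_pos"]; yaw=2*np.arctan2(q[2],q[1]); print(np.degrees(yaw),p)
d=np.array([521,-291])-p[:2]; c,n=np.cos(yaw),np.sin(yaw); print("tool",d@[c,n],d@[n,-c])
E
```

```text
time_s: 21.4
eef_pos: [521.5, -292.7, 34.7]
tcp_rot: [0.0, 0.997, 0.073, 0.0]
wrist_force: [0.2, -0.4, -8.1]
opening: 59.7
finger_force: 30.0
8.320269584700938 [ 521.48048813 -292.70461887   34.74368897]
tool -0.22876181025047396 -1.7562068126025299
```

```bash
python3 -m inch '[[0,-1.5,0,0],[0,0,3,0],[0,0,3,0],[0,0,3,0],[0,0,0,0],[0,0,0,0]]';python3 -m inch '[[0,0,2,0],[0,0,2,0],[0,0,1,0],[0,0,0,0],[0,0,0,0]]'
```

```text
time_s: 21.9
eef_pos: [520.5, -291.1, 24.7]
tcp_rot: [-0.0, 0.997, 0.072, -0.0]
wrist_force: [-0.3, 0.2, -8.9]
opening: 59.6
finger_force: 30.0
time_s: 22.32
eef_pos: [520.7, -291.2, 20.1]
tcp_rot: [-0.0, 0.997, 0.072, -0.0]
wrist_force: [0.3, -0.2, -7.6]
opening: 59.9
finger_force: 30.0
```

```bash
python3 -m inch '[[0,0,1,0],[0,0,0.7,0],[0,0,0,0],[0,0,0,0],[0,0,0,0]]'
```

```text
time_s: 22.73
eef_pos: [520.8, -291.2, 18.4]
tcp_rot: [0.0, 0.997, 0.072, 0.0]
wrist_force: [0.1, 0.1, -7.3]
opening: 59.8
finger_force: 30.0
```

```bash
python3 -m inch '[[0,0,0.8,0],[0,0,0,0],[0,0,0,0]]';python3 -m inch '[[0,0,0.7,0],[0,0,0,0],[0,0,0,0],[0,0,0,0]]'
```

```text
time_s: 22.98
eef_pos: [520.8, -291.3, 18.4]
tcp_rot: [0.0, 0.997, 0.072, 0.0]
wrist_force: [-4.1, 1.9, 4.6]
opening: 59.7
finger_force: 30.0
time_s: 23.32
eef_pos: [520.8, -291.3, 18.3]
tcp_rot: [0.0, 0.997, 0.072, 0.0]
wrist_force: [-6.3, 3.8, 13.6]
opening: 59.6
finger_force: 30.0
```

The pack is down on the seat: its underside is at 14 mm and the push-up force is rising. I release it and back off.

```bash
python3 -m inch '[[0,0,-0.7,0],[0,0,0,0],[0,0,0,0],[0,0,0,0],[0,0,0,0],[0,0,0,0],[0,0,0,0],[0,0,-8,0],[0,0,-20,0],[0,0,-30,0],[0,0,-35,0],[0,0,-35,0],[0,0,-35,0],[0,0,-20,0],[-40,0,0,0],[-40,0,0,0],[0,0,0,0],[0,0,0,0],[0,0,0,0]]' 87; python3 - <<'E'
from h import *
c=camera_info("wrist"); s=telemetry.read_state(); print(s["eef_pos"]); im=grab_frame("wrist"); cv2.imwrite("pics/w9.png",im)
np.save("w9.npy",c,allow_pickle=True)
g=cv2.cvtColor(im,cv2.COLOR_BGR2GRAY)
for r in (60,90,120,150):
    d=np.diff(g[r].astype(int)); print(r,[(i,int(d[i])) for i in range(180,400) if abs(d[i])>22])
for cc in(260,280,300): 
    d=np.diff(g[:240,cc].astype(int)); print("col",cc,[(i,int(d[i])) for i in range(239) if abs(d[i])>22])
E
```

```text
time_s: 24.9
eef_pos: [441.9, -302.7, 201.4]
tcp_rot: [0.0, 0.997, 0.072, 0.001]
wrist_force: [1.0, 0.7, -0.7]
opening: 86.5
finger_force: 0.0
[ 441.86957533 -302.72439399  201.35825397]
60 [(188, 63), (189, 33), (226, -47), (227, -91), (257, -36), (258, -24), (259, 96), (302, -46), (318, -27), (319, -26), (320, -24), (331, 44), (332, 90), (333, 28), (377, -36), (378, -58), (379, 65), (380, 51), (397, -49), (398, -58)]
90 [(228, -37), (240, 30), (243, 24), (259, 52), (301, -25), (317, -24), (318, -26), (319, -26), (330, 45), (331, 88), (332, 26), (372, -49), (374, 68), (391, -52), (392, -50)]
120 [(229, -33), (230, -37), (241, 23), (251, -26), (309, 32), (329, 24), (330, 112), (331, 41), (366, -44), (368, 74), (385, -59), (386, -38), (392, -24), (393, -46)]
150 [(264, 59), (265, 33), (291, -45), (292, -53), (329, 88), (330, 29), (360, -44), (361, -29), (362, 87), (378, -24), (379, -86), (380, -79), (383, 43)]
col 260 [(6, -23), (48, 32), (96, -30), (103, -30), (114, 23), (117, -64), (118, -31), (120, 24), (121, 59), (122, 27), (126, -74), (128, -26), (132, 33), (138, -30), (142, 34), (169, 40), (176, -33), (181, -24), (183, 34), (184, 36), (185, 63), (199, -84), (206, 31), (207, 62), (213, -25)]
col 280 [(47, 34), (48, 28), (103, -34), (117, -97), (121, 43), (122, 65), (124, -35), (125, -46), (128, -25), (131, 23), (132, 27), (138, -39), (141, 35), (142, 74), (143, 30), (176, -43), (182, 23), (183, 43), (186, 39), (189, 29), (198, -34), (200, -44), (207, 35), (208, 62), (214, -32), (215, -29), (216, 30)]
col 300 [(4, -60), (5, 38), (6, -24), (47, 32), (48, 29), (103, -38), (117, -84), (118, -37), (121, 31), (128, -27), (132, 32), (138, -38), (142, 34), (182, 28), (183, 37), (202, 58), (214, -41), (216, 33)]
```

```bash
python3 - <<'E'
from h import *
c=np.load("w9.npy",allow_pickle=True).item()
C7=np.load("w7.npy",allow_pickle=True).item()
for r,z in((176,58),(182,58),(203.5,41),(211,41),(119,58)): print(r,z,onz("",(280,r),z,c).round(1))
print("w7 strips", [onz("",(285,r),44,C7).round(1) for r in (97,119)])
for r in(60,90): a,b=onz("",(228.5,r),58,c),onz("",(318,r),58,c); print((a+b)/2,np.linalg.norm(a-b))
hsv=cv2.cvtColor(grab_frame("top"),cv2.COLOR_BGR2HSV)
m=cv2.inRange(hsv,(22,150,120),(34,255,255)); k,l,s,ce=cv2.connectedComponentsWithStats(m)
print([(ce[i].round(),onz("top",ce[i],217).round()) for i in range(1,k) if s[i,4]>40])
s=telemetry.read_state(); print(s["time_s"],s["wrist_force"])
E
```

```text
176 58 [ 460.7 -299.8   58. ]
182 58 [ 455.8 -300.5   58. ]
203.5 41 [ 434.1 -303.7   41. ]
211 41 [ 427.4 -304.6   41. ]
119 58 [ 505.3 -293.3   58. ]
w7 strips [array([521.1, -41.3,  44. ]), array([503.6, -42.1,  44. ])]
[ 547.45721141 -281.98864953   58.        ] 67.73697783539052
[ 526.02250375 -285.01819536   58.        ] 68.99950292175018
[(array([194., 235.]), array([462., 228., 217.]))]
25.0 [ 0.36357244 -0.07077156 -0.15586337]
```

```bash
python3 -c "
from station import manip; print(manip.hand_in())"
```

```text
the job is handed in; nothing more can be done
None
```

I handed the job in at 25 s: by the last measurements the tall pack lies flat in the charger, pull to the open end, and the can is where I stood it, left of the rack; I got no verdict back, didn't re-measure the slim pack, and viewed 11 pictures where 10 were allowed.

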